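Rub down the tattoo stencil

TASK

The violet stencil on the practice pad is laid on but still needs rubbing down. With the fingers shut, set the fingertips on the rose head and rub with gentle pressure along the whole curving stem to its plain end, in one stroke without lifting, then lift clear. Keep off the freshly finished red flower beside it, do not pick up or shift the pad, and leave the other things where they stand.

Things in the scene. Friction and masses are not known exactly. Their poses are not given: they have to be found in the camera images.
- pad: Practice pad, 0.9 kg, loose, flat on the tray floor at any yaw: dark grey foam cushion 224 x 164 x 24 mm with a pale yellow skin (top at 32 mm). Origin at the centre of the underside; x along the long side, z up. The foam is soft: pressed anywhere, the whole skin sinks straight down about 0.7 mm per newton (at most 12 mm, then rigid) and springs back.
- stencil: White paper strip stuck on the skin, 28 mm wide, 1 mm high (top 33 mm above the pad's underside), trimmed along an S-shaped violet stem 190 mm long. One end is a violet rose head on a 40 mm round of paper; three small leaves; the other end is plain. Axes as the pad's; origin 32 mm straight above the pad's, on the skin's top.
- stem0 (a point): Point 0 of 7 on the violet stem line, on the stencil's upper face: the start, at the heart of the rose head. The line runs smoothly through the points in the order 0 to 6, which are 28 to 35 mm apart.
- stem1 (a point): Point 1 of 7 on the violet stem line, on the stencil's upper face: first bend, away from the red flower. The line runs smoothly through the points in the order 0 to 6, which are 28 to 35 mm apart.
- stem2 (a point): Point 2 of 7 on the violet stem line, on the stencil's upper face: still on the first bend. The line runs smoothly through the points in the order 0 to 6, which are 28 to 35 mm apart.
- stem3 (a point): Point 3 of 7 on the violet stem line, on the stencil's upper face: the middle of the S. The line runs smoothly through the points in the order 0 to 6, which are 28 to 35 mm apart.
- stem4 (a point): Point 4 of 7 on the violet stem line, on the stencil's upper face: second bend, towards the red flower's side. The line runs smoothly through the points in the order 0 to 6, which are 28 to 35 mm apart.
- stem5 (a point): Point 5 of 7 on the violet stem line, on the stencil's upper face: still on the second bend. The line runs smoothly through the points in the order 0 to 6, which are 28 to 35 mm apart.
- stem6 (a point): Point 6 of 7 on the violet stem line, on the stencil's upper face: the finish, the plain end of the stem. The line runs smoothly through the points in the order 0 to 6, which are 28 to 35 mm apart.
- flower: The finished red flower with black outline, freshly inked on the same skin beside the stem: disc of 38 mm diameter, 1 mm high, its edge about 35 mm from the line's nearest point. Origin at its centre, on the skin's top. It must not be touched.
- tray: Dark grey plastic tray, fixed, 360 x 480 mm (x, y), floor 4 mm thick, rim 16 to 20 mm high. Origin at the centre of its underside, on the table; turned up to 0.15 rad.
- machine: Bystander on the tray: black pen-shaped tattoo machine lying down, 137 mm long (along its x), 26 mm thick. Origin under its middle.
- ointment: Bystander on the tray: amber jar with metal lid, 56 mm diameter, 38 mm high. Origin at the centre of its underside.
- ink_black: Bystander on the tray: black ink bottle, 32 mm diameter, 78 mm high, standing. Origin at the centre of its underside.
- ink_red: Bystander on the tray: red ink bottle, 32 mm diameter, 78 mm high, standing. Origin at the centre of its underside.
- ink_caps: Bystander on the tray: steel holder 74 x 52 mm with six white ink caps, 21 mm high. Origin at the centre of its underside.
- rinse_cup: Bystander on the table: black cup, 80 mm diameter, 100 mm high. Origin at the centre of its underside.
- wash_bottle: Bystander on the table: white wash bottle with green spout, 62 mm diameter, 153 mm high. Origin at the centre of its underside.

How it is judged:
By the outcome, as a careful person would: the job done as asked, in the order asked, and still so for the second after the job is handed in, with the robot touching nothing.
It also fails if it takes over 48 s, if anything falls off the work surface, if the arm or the gripper's body presses on something with over 40 N, if the wrist force passes 120 N, or if a joint passes its speed limit or range.

ROBOT

A 6-joint arm with a two-finger parallel gripper is mounted at the origin on the work surface. World frame = base frame: x ahead of the robot, y to its left, z up, the work surface at z = 0. Lengths are in m, angles in rad, forces in N, time in s.
With the tool pointing down it reaches from about 0.325 to 0.775 m from the base axis. Payload 9.3 kg.
Tool frame: the origin (TCP) lies at the very end of the fingers, on their centre line; the grasp point (between the pads) lies 19 mm behind it; y points along the fingers, x is the direction in which the jaws open and shut, and the axes are right-handed (so a half turn about y gives the same grasp; the last joint's range is limited). The gripper opens to 85 mm and grips with 20 to 120 N. Pads are 22 mm wide; open, the fingers measure 114 mm over their backs; the gripper's body (76 mm by 85 mm) begins 54 mm behind the grasp point. The pads swing forward as they close: fully open they stand 13 mm farther back than shut.
Start: joints at [-1.5, 0.259, 0.021, 1.334, 0, 1.418], TCP at [0.122, -0.536, 0.231] pointing down, gripper open.
Joint ranges: [-3.04, 3.04], [-0.91, 1.82], [-1.04, 1.36], [-1.92, 1.95], [-1.52, 1.45], [-3.14, 3.14]. Speed limits (rad/s): [2.22, 2.22, 2.79, 3.14, 3.14, 3.14].

INTERFACE

Orientations are given as a rotation vector (axis times angle).
In Python, from rig import env, kin, telemetry, eyes, workorder gives the robot as it stands. Calls block until the motion is done:
- env.move_ptp(position, orientation): joint-space move of the TCP to a pose.
- env.line_to(position, v=0.15, rot=None, until_force=None): straight line of the TCP; rot=None keeps the orientation; v is the mean speed in m/s. With until_force (N) it stops when the force on the tool has changed by that much, and returns True; else False.
- env.move_joints(angles): joint-space move.
- env.command_gripper(opening, newtons=None): finger opening in m; newtons is the grip in N (None keeps the last); returns when the fingers have stopped.
- env.hold(seconds).
- kin.solve_ik(position, orientation): joint angles nearest the present ones, or None.
- telemetry.read_state(): the state.
- eyes.get_image(name): name is "scene" or "top"; returns a dict with "frame" (420x560x3 uint8, red, green, blue), "fovy" (degrees; the focal length in pixels is half the picture's height over the tangent of half this angle, whatever the lens; pixels are square), "cx", "cy" (the principal point, pixels), "xyz" and "rotation" of the camera in the world. Camera axes: x right, y down, z forward; pixel columns grow to the right and rows downward; lengths in m; the calibration is good to about 2 mm. A picture is of the moment at which its call begins. There is no depth.
A pose or a line that the arm cannot do raises env.MotionError and nothing moves.
- workorder.sign_off(): hands the job in, once; it reports no verdict.
Trained networks look in a picture, given as the dict that the camera call returned (one of the last four; its "shot" number tells which), for a name from the list of things; names that differ only in an ending like _2 or _b are one class to them, and where a whole thing is asked for, a point or a joint stands for the part that bears it (a point fixed in the world has none). Each returns a list of dicts, best first, with "conf" (0 to 1); they miss things now and then, are a little off and sometimes report something else, mostly with a low value. They report only what shows in the picture. A call takes as long as a camera call.
- eyes.regions_of(query, picture): "pixels" (420x560 bool, what is visible of it) and "bbox" ([left, top, right, bottom] in pixels, round what is visible of it).
The state is a dict: "t": time; "joints": joint angles; "qd": joint speeds; "effort": joint torques, N m; "ee_pos": TCP position; "ee_rot": TCP orientation; "contact_force": force on the tool from outside, world axes, zero at the start; "ft_torque": the same for the moment, N m; "finger_gap": finger opening in m.
Only numpy, scipy, OpenCV 4.12 (cv2) and the standard library are available. Lean on these libraries where they do the work, as an engineer would, in place of code of your own. Each camera call takes 0.05 s, during which the arm holds its last target.

## Working session

There is one attempt and no reset: what is moved stays moved. The work goes in short steps, each a Python script; the robot and the scene stay as the last script left them, time stands still between calls to the robot, and variables do not carry over. Pictures are saved under pics/ and viewed, and the job is handed in when it is done.

```bash
mkdir -p pics; ls; python3 - <<'E'
from rig import env,kin,telemetry,eyes,workorder
import cv2,numpy as np,pickle
s=telemetry.read_state();print(s['t'],s['ee_pos'],s['ee_rot'],s['contact_force'])
for n in ['scene','top']:
    p=eyes.get_image(n);pickle.dump(p,open(n+'.pkl','wb'))
    print(n,p['fovy'],p['cx'],p['cy'],p['xyz'],p['rotation'],[k for k in p])
    cv2.imwrite(f'pics/{n}0.png',p['frame'][:,:,::-1])
    for q in ['pad','stencil','flower','tray']:
        for r in eyes.regions_of(q,p)[:2]:
            print(n,q,r['conf'],r['bbox'],r['pixels'].sum())
            pickle.dump(r['pixels'],open(f'm_{n}_{q}_{r["conf"]:.2f}.pkl','wb'))
E
```

```text
pics
0.0 [ 0.12204818 -0.53599271  0.23066882] [-1.30572728  1.04336638 -1.04190358] [-0.29213969  0.95531311  0.39695872]
scene 56.95315826836864 281.99994034979466 211.63369898560236 [ 0.87551098 -0.54868887  0.81853565] [-2.36961759 -0.68015264  0.22262465] ['frame', 'fovy', 'cx', 'cy', 'xyz', 'rotation', 'shot']
scene pad 0.86 [214.4, 197.3, 313.5, 286.3] 5095
scene pad 0.49 [213.2, 295.0, 252.9, 327.2] 741
scene stencil 0.6 [253.2, 209.6, 294.1, 272.3] 911
scene flower 0.49 [248.4, 214.1, 259.9, 219.4] 116
scene tray 0.71 [153.5, 163.2, 365.0, 351.3] 15966
top 56.36442135206519 280.9731207705237 217.87965457795912 [ 0.38676709 -0.0046658   1.02587707] [-2.11174891  2.16078745 -0.17021142] ['frame', 'fovy', 'cx', 'cy', 'xyz', 'rotation', 'shot']
top pad 0.85 [262.4, 177.3, 354.8, 255.6] 5417
top pad 0.41 [225.3, 236.7, 246.1, 259.4] 365
top stencil 0.66 [268.6, 187.9, 348.0, 223.2] 968
top flower 0.45 [289.1, 229.0, 307.1, 244.5] 182
top flower 0.42 [267.8, 190.2, 348.3, 221.3] 982
top tray 0.58 [449.0, 193.3, 484.3, 222.8] 911
```

```bash
python3 - <<'E'
import cv2
a=cv2.imread('pics/top0.png');b=cv2.imread('pics/scene0.png')
cv2.imwrite('pics/topc.png',cv2.resize(a[165:265,250:370],None,fx=6,fy=6,interpolation=cv2.INTER_CUBIC))
cv2.imwrite('pics/scc.png',cv2.resize(b[185:295,205:325],None,fx=5,fy=5,interpolation=cv2.INTER_CUBIC))
E
```

```text
(no output)
```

View pics/top0.png

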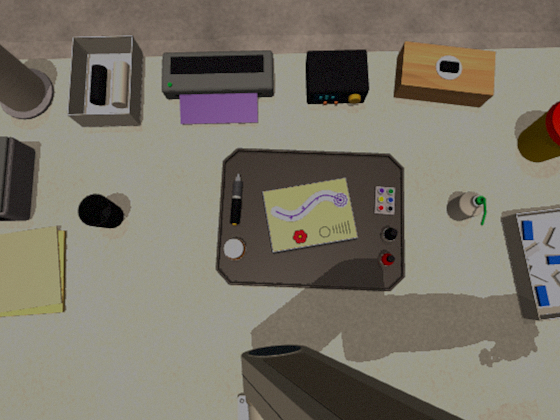

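View pics/scene0.png

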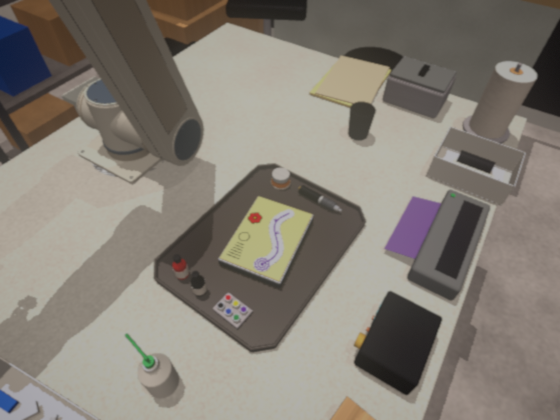

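```bash
sleep 1
```

```text
(no output)
```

View pics/topc.png

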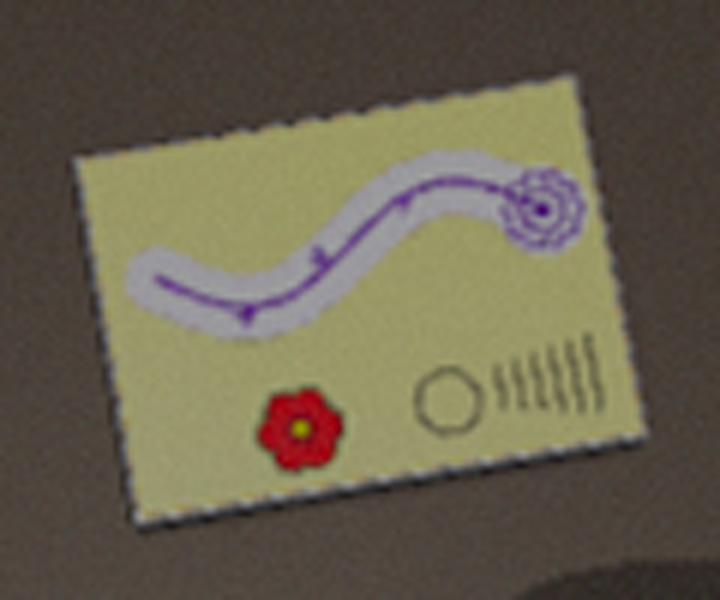

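View pics/scc.png

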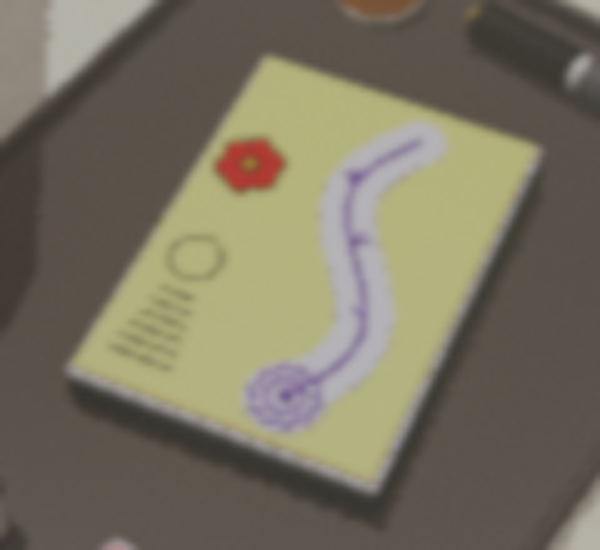

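```bash
cat > geo.py <<'E'
import pickle,numpy as np
from scipy.spatial.transform import Rotation as R
cam={n:pickle.load(open(n+'.pkl','rb')) for n in ('top','scene')}
def ray(n,uv,z):
    p=cam[n];f=p['frame'].shape[0]/2/np.tan(np.radians(p['fovy'])/2)
    uv=np.atleast_2d(uv).astype(float)
    d=np.c_[(uv[:,0]-p['cx'])/f,(uv[:,1]-p['cy'])/f,np.ones(len(uv))]@R.from_rotvec(p['rotation']).as_matrix().T
    o=np.array(p['xyz']);return o+d*((z-o[2])/d[:,2])[:,None]
def proj(n,X):
    p=cam[n];f=p['frame'].shape[0]/2/np.tan(np.radians(p['fovy'])/2)
    c=(np.atleast_2d(X)-p['xyz'])@R.from_rotvec(p['rotation']).as_matrix()
    return c[:,:2]/c[:,2:]*f+[p['cx'],p['cy']]
def top(c): return (np.array(c,float)+.5)/6-.5+[250,165]
def sc(c): return (np.array(c,float)+.5)/5-.5+[205,185]
E
python3 - <<'E'
from geo import *
np.set_printoptions(precision=4,suppress=True)
ct=ray('top',top([(76,158),(574,78),(645,435),(138,521)]),.036)
cs=ray('scene',sc([(541,150),(375,490),(70,372),(267,57)]),.036)
for c in (ct,cs):
    print(c[:,:2].tolist(),np.linalg.norm(np.roll(c,-1,0)-c,axis=1),c.mean(0))
st=ray('top',top([(541,209),(500,190),(455,182),(405,198),(360,230),(320,262),(285,290),(247,307),(200,298),(160,277),(300,428)]),.037)
ss=ray('scene',sc([(287,396),(357,332),(352,238),(354,178),(422,143),(250,164)]),.037)
print(st);print(ss)
E
```

```text
[[0.6195455437757061, 0.04251926500069157], [0.6499803740821337, -0.173836464281012], [0.4939013228319186, -0.19621690451235843], [0.46249455090242675, 0.01878213820208719]] [0.2185 0.1577 0.2173 0.1588] [ 0.5565 -0.0772  0.036 ]
[[0.6203950668262773, 0.04110397961226109], [0.6526900233441171, -0.1744126771487018], [0.4969320698736375, -0.19806507368385695], [0.4637498728896845, 0.01829911155521524]] [0.2179 0.1575 0.2189 0.1583] [ 0.5584 -0.0783  0.036 ]
[[ 0.5922 -0.1567  0.037 ]
 [ 0.6009 -0.1395  0.037 ]
 [ 0.6049 -0.1203  0.037 ]
 [ 0.5984 -0.0986  0.037 ]
 [ 0.5848 -0.0788  0.037 ]
 [ 0.5713 -0.0612  0.037 ]
 [ 0.5595 -0.0459  0.037 ]
 [ 0.5525 -0.0295  0.037 ]
 [ 0.5569 -0.0095  0.037 ]
 [ 0.5664  0.0074  0.037 ]
 [ 0.5001 -0.0505  0.037 ]]
[[ 0.5916 -0.1547  0.037 ]
 [ 0.6002 -0.1067  0.037 ]
 [ 0.5681 -0.0604  0.037 ]
 [ 0.5485 -0.0275  0.037 ]
 [ 0.566   0.0111  0.037 ]
 [ 0.4982 -0.0485  0.037 ]]
```

```bash
cat > curve.py <<'E'
from geo import *
import cv2
from scipy.ndimage import map_coordinates
from scipy.interpolate import splprep,splev
ini={'top':top([(541,209),(500,190),(455,182),(405,198),(360,230),(320,262),(285,290),(247,307),(200,298),(160,277)]),
'scene':sc([(287,396),(322,377),(350,350),(362,310),(356,270),(350,235),(346,205),(354,178),(385,160),(422,143)])}
def curve(n,N=77):
    fr=cam[n]['frame'].astype(float); v=(fr[:,:,2]+fr[:,:,0])/2-fr[:,:,1]
    v=cv2.GaussianBlur(v,(0,0),.6)
    P=ini[n]
    for it in range(3):
        tck,u=splprep(P.T,s=0.15*len(P)*(it>0)*.3); uu=np.linspace(0,1,41)
        q=np.array(splev(uu,tck)).T;t=np.array(splev(uu,tck,der=1)).T;t/=np.linalg.norm(t,axis=1)[:,None]
        nn=np.c_[-t[:,1],t[:,0]];o=np.linspace(-2.5,2.5,21)
        S=q[:,None]+o[None,:,None]*nn[:,None]
        w=map_coordinates(v,[S[...,1],S[...,0]],order=1);w-=np.median(w,axis=1)[:,None];w=np.clip(w,0,None)**2
        d=(w*o).sum(1)/w.sum(1)
        d[:7]=0; 
        P=q+d[:,None]*nn
    tck,u=splprep(P.T,s=.05*len(P)); 
    # extent along tangent at the plain end
    q=np.array(splev(1,tck));t=np.array(splev(1,tck,der=1));t/=np.linalg.norm(t)
    ee=np.linspace(-5,5,21);prof=map_coordinates(v,[q[1]+ee*t[1],q[0]+ee*t[0]],order=1)
    return np.array(splev(np.linspace(0,1,400),tck)).T,ee,prof
def resamp(X,N=77):
    s=np.r_[0,np.cumsum(np.linalg.norm(np.diff(X,axis=0),axis=1))]
    return np.c_[[np.interp(np.linspace(0,s[-1],N),s,X[:,i]) for i in range(X.shape[1])]].T,s[-1]
def world():
    out={}
    for n in cam:
        q,e,p=curve(n);out[n]=resamp(ray(n,q,.037)[:,:2])
    return out
E
python3 - <<'E'
from curve import *
np.set_printoptions(precision=4,suppress=True)
for n in cam:
    q,e,p=curve(n);print(n);print(np.c_[e,p].round(1)[4:].T)
    im=cv2.resize(np.ascontiguousarray(cam[n]['frame'][:,:,::-1]),None,fx=6,fy=6,interpolation=cv2.INTER_CUBIC)
    for a in q[::5]: cv2.circle(im,tuple(((a+.5)*6-.5).round().astype(int).tolist()),2,(0,255,0),-1)
    x,y=(q.min(0)*6-60).astype(int);X,Y=(q.max(0)*6+60).astype(int);cv2.imwrite(f'pics/cv_{n}.png',im[y:Y,x:X])
w=world();print({n:w[n][1] for n in w})
print(np.c_[w['top'][0],w['scene'][0],w['scene'][0]-w['top'][0]][::8])
E
```

```text
top
[[-3.  -2.5 -2.  -1.5 -1.  -0.5  0.   0.5  1.   1.5  2.   2.5  3.   3.5
   4.   4.5  5. ]
 [35.7 37.9 41.  35.6 31.8 28.1 27.1 20.  13.2  8.5  5.5  3.3  3.2  3.5
   2.9  1.1 -2. ]]
scene
[[ -3.   -2.5  -2.   -1.5  -1.   -0.5   0.    0.5   1.    1.5   2.    2.5
    3.    3.5   4.    4.5   5. ]
 [ 16.1  16.7  15.6  14.9  13.   11.6   9.6   7.1   5.4   4.    3.2   2.7
    1.6  -0.2  -2.9  -6.9 -11.2]]
{'top': np.float64(0.1872856606926074), 'scene': np.float64(0.1870543942891855)}
[[ 0.5916 -0.1562  0.5915 -0.1539 -0.0001  0.0023]
 [ 0.6017 -0.1394  0.6004 -0.1365 -0.0012  0.0029]
 [ 0.605  -0.1201  0.6033 -0.1171 -0.0017  0.003 ]
 [ 0.6003 -0.1011  0.5979 -0.0983 -0.0023  0.0028]
 [ 0.5893 -0.0848  0.5871 -0.0819 -0.0022  0.0029]
 [ 0.5758 -0.0704  0.5738 -0.0674 -0.002   0.003 ]
 [ 0.5626 -0.0558  0.5607 -0.0527 -0.0019  0.0031]
 [ 0.5534 -0.0385  0.5517 -0.0353 -0.0017  0.0031]
 [ 0.5534 -0.019   0.552  -0.0159 -0.0014  0.0031]
 [ 0.5607 -0.0007  0.5595  0.0023 -0.0012  0.003 ]]
```

```bash
sleep 0
cat >> curve.py <<'E'
def path():
    w=world();X=(w['top'][0]+w['scene'][0])/2
    t=X[-1]-X[-4];t/=np.linalg.norm(t)
    return resamp(np.r_[X,[X[-1]+t*.0025]],28)[0]
ZD=np.array([0,0,-1.])
def rot(xa):  # tool x along heading xa, y down
    x=np.array([np.cos(xa),np.sin(xa),0]);return R.from_matrix(np.c_[x,ZD,np.cross(x,ZD)]).as_rotvec()
E
python3 - <<'E'
from curve import *
from rig import kin,telemetry
np.set_printoptions(precision=3,suppress=True)
print(R.from_rotvec(telemetry.read_state()['ee_rot']).as_matrix())
P=path();print(P[::9])
for a in np.radians(np.arange(-180,180,30)):
    qs=[kin.solve_ik([*P[i],.037],rot(a)) for i in (0,9,18,27)]
    print(np.degrees(a).round(),[None if q is None else np.round(q,2).tolist() for q in qs[::3]])
E
```

```text
[[ 0.222  0.     0.975]
 [-0.975  0.     0.222]
 [-0.    -1.     0.   ]]
[[ 0.592 -0.155]
 [ 0.597 -0.096]
 [ 0.557 -0.047]
 [ 0.566  0.011]]
-180.0 [[-0.39, 0.48, -0.16, 0.93, 0.0, -1.96], [-0.13, 0.41, -0.28, 0.88, 0.0, -1.7]]
-150.0 [[-0.39, 0.48, -0.16, 0.93, 0.0, -2.49], [-0.13, 0.41, -0.28, 0.88, 0.0, -2.22]]
-120.0 [[-0.39, 0.48, -0.16, 0.93, 0.0, -3.01], [-0.13, 0.41, -0.28, 0.88, 0.0, -2.75]]
-90.0 [[-0.39, 0.48, -0.16, 0.93, 0.0, 2.75], [-0.13, 0.41, -0.28, 0.88, 0.0, 3.01]]
-60.0 [[-0.39, 0.48, -0.16, 0.93, 0.0, 2.22], [-0.13, 0.41, -0.28, 0.88, 0.0, 2.49]]
-30.0 [[-0.39, 0.48, -0.16, 0.93, 0.0, 1.7], [-0.13, 0.41, -0.28, 0.88, 0.0, 1.97]]
0.0 [[-0.39, 0.48, -0.16, 0.93, 0.0, 1.18], [-0.13, 0.41, -0.28, 0.88, 0.0, 1.44]]
30.0 [[-0.39, 0.48, -0.16, 0.93, 0.0, 0.65], [-0.13, 0.41, -0.28, 0.88, 0.0, 0.92]]
60.0 [[-0.39, 0.48, -0.16, 0.93, 0.0, 0.13], [-0.13, 0.41, -0.28, 0.88, 0.0, 0.4]]
90.0 [[-0.39, 0.48, -0.16, 0.93, 0.0, -0.39], [-0.13, 0.41, -0.28, 0.88, 0.0, -0.13]]
120.0 [[-0.39, 0.48, -0.16, 0.93, 0.0, -0.92], [-0.13, 0.41, -0.28, 0.88, 0.0, -0.65]]
150.0 [[-0.39, 0.48, -0.16, 0.93, 0.0, -1.44], [-0.13, 0.41, -0.28, 0.88, 0.0, -1.18]]
```

View pics/cv_top.png

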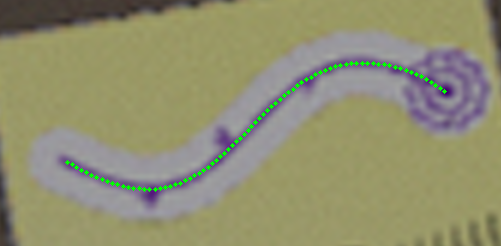

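View pics/cv_scene.png

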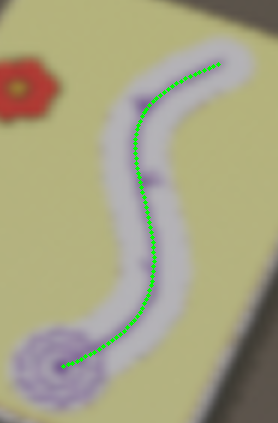

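```bash
python3 - <<'E'
from curve import *
from rig import env,kin,telemetry,eyes
P=path();r=rot(np.radians(98))
env.command_gripper(0.0,20)
env.move_ptp([*P[0],.10],r)
env.line_to([*P[0],.055],v=.1)
env.hold(.2)
s=telemetry.read_state();print(s['t'],s['ee_pos'],s['contact_force'],s['finger_gap'])
for n in ['scene','top']:
    p=eyes.get_image(n);pickle.dump(p,open('h_'+n+'.pkl','wb'))
    u=proj(n,s['ee_pos'])[0];h=proj(n,[*P[0],.037])[0];print(n,u,h)
    x,y=(u-[50,40]).astype(int)
    im=cv2.resize(np.ascontiguousarray(p['frame'][y:y+80,x:x+100,::-1]),None,fx=7,fy=7,interpolation=cv2.INTER_CUBIC)
    for a,c in ((u,(0,255,0)),(h,(255,255,0))): cv2.circle(im,tuple((((a-[x,y])+.5)*7).astype(int).tolist()),3,c,-1)
    cv2.imwrite(f'pics/h_{n}.png',im)
E
```

```text
4.2833 [ 0.59193955 -0.15523741  0.05577407] [ 0.59140635  0.10874157 -0.30736187] -0.0002543548480744844
scene [261.79586558 259.71302161] [261.89566697 263.89760019]
top [340.25073992 197.98914083] [339.13125989 199.67020707]
```

```bash
sleep 0
```

```text
(no output)
```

View pics/h_scene.png

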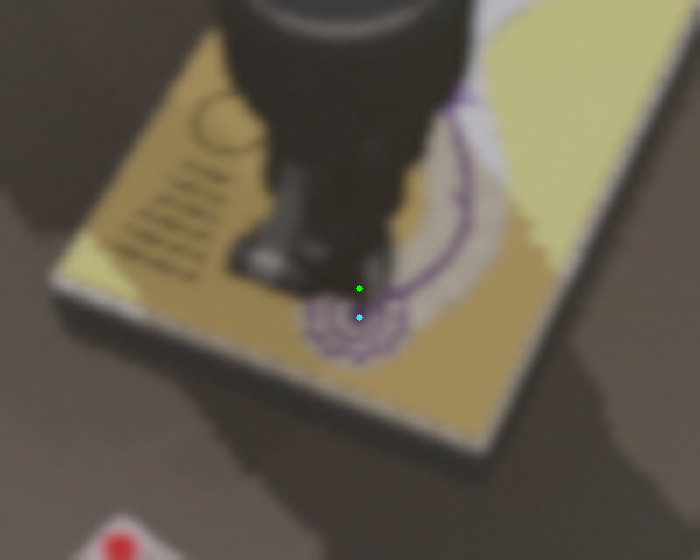

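View pics/h_top.png

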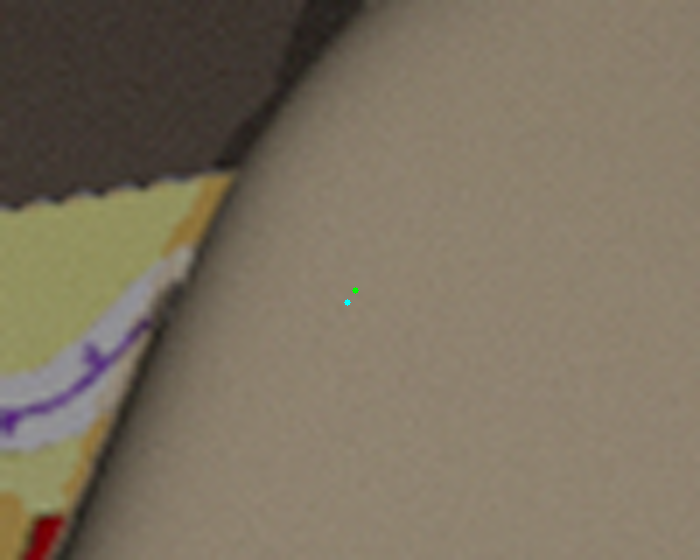

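```bash
python3 - <<'E'
from curve import *
p=pickle.load(open('h_scene.pkl','rb'))
M=R.from_rotvec(rot(np.radians(98))).as_matrix();o=np.array([.59194,-.15524,.05577])
u=proj('scene',o)[0];x,y=(u-[30,35]).astype(int);k=12
im=p['frame'][y:y+50,x:x+60,::-1].astype(float)*1.0
im=np.clip(255*(im/255)**.5,0,255).astype(np.uint8)
im=cv2.resize(im,None,fx=k,fy=k,interpolation=cv2.INTER_CUBIC)
def box(hx,hz,yy,c):
    pts=[o+M@np.array([a*hx,yy,b*hz]) for a,b in ((1,1),(1,-1),(-1,-1),(-1,1))]
    q=((proj('scene',pts)-[x,y]+.5)*k).astype(np.int32);cv2.polylines(im,[q],True,c,1)
box(.0145,.011,0,(0,255,0));box(.0145,.011,-.03,(0,255,255));box(.0005,.011,0,(255,0,255))
cv2.imwrite('pics/h2.png',im)
E
```

```text
(no output)
```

View pics/h2.png

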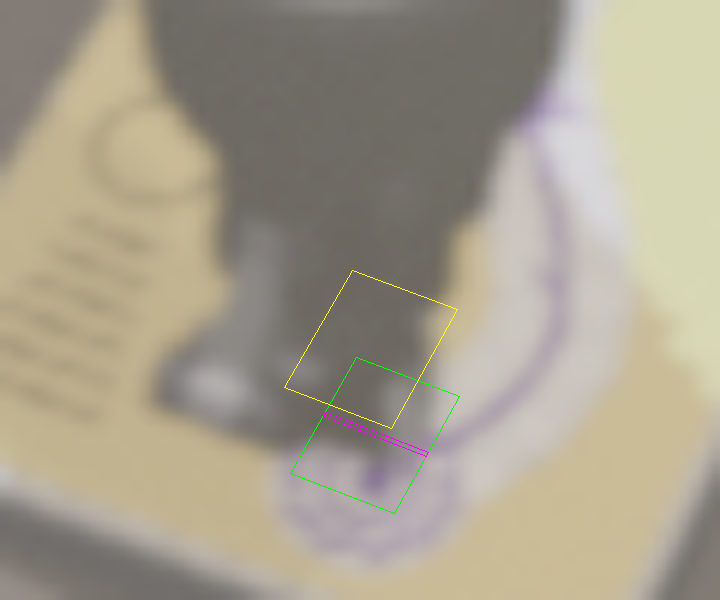

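```bash
python3 - <<'E'
from curve import *
from rig import env,kin,telemetry,eyes
P=path();k=5
ims=[]
for a in (98,8):
    if a==98: env.line_to([*P[0],.15],v=.15)
    else: env.move_ptp([*P[0],.15],rot(np.radians(a)))
    env.hold(.15)
    s=telemetry.read_state();p=eyes.get_image('scene');pickle.dump(p,open(f'g{a}.pkl','wb'))
    o=s['ee_pos'];M=R.from_rotvec(s['ee_rot']).as_matrix();print(s['t'],o,s['contact_force'])
    u=proj('scene',o)[0];x,y=(u-[38,75]).astype(int)
    im=np.clip(255*(p['frame'][y:y+115,x:x+76,::-1]/255.)**.45,0,255).astype(np.uint8)
    im=cv2.resize(im,None,fx=k,fy=k,interpolation=cv2.INTER_CUBIC)
    def box(hx,hz,yy,c):
        pts=[o+M@np.array([i*hx,yy,j*hz]) for i,j in ((1,1),(1,-1),(-1,-1),(-1,1))]
        q=((proj('scene',pts)-[x,y]+.5)*k).astype(np.int32);cv2.polylines(im,[q],True,c,1)
    box(.0145,.011,0,(0,255,0));box(.0005,.011,0,(255,0,255));box(.0425,.038,-.073,(0,255,255));
    ims.append(im)
cv2.imwrite('pics/g.png',np.hstack(ims))
E
```

```text
5.3167 [ 0.59107543 -0.15486931  0.14880148] [ 0.19826064 -1.4528129   0.47587671]
6.9167 [ 0.59157572 -0.15507237  0.14997527] [ 0.01618302 -0.27067427 -0.49345225]
```

View pics/g.png

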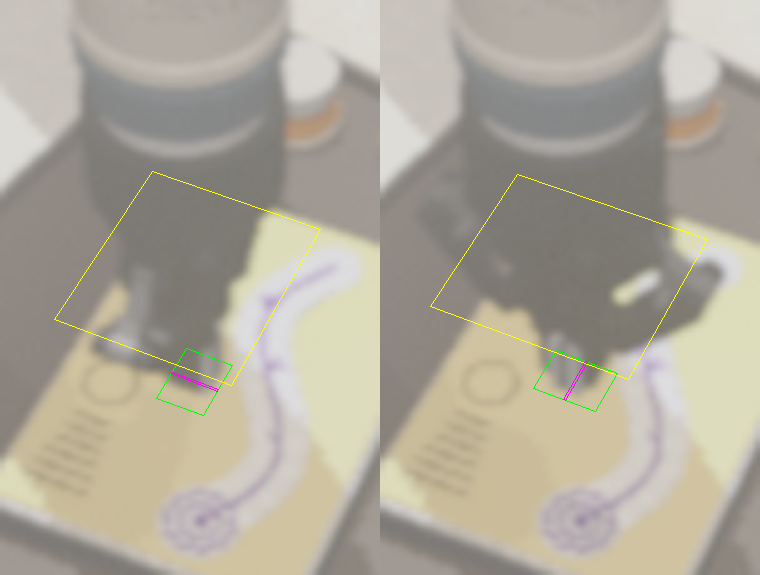

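```bash
cat > stroke.py <<'E'
from curve import *
from rig import env,kin,telemetry,eyes
P=path()
def F(k=6):
    out=[]
    for _ in range(k):
        s=telemetry.read_state();out.append(s['contact_force'][2]);env.hold(.01)
    return np.mean(out),telemetry.read_state()
env.line_to([*P[0],.046],v=.12); env.hold(.2)
f0,s=F(12);print('free',f0,s['ee_pos'],s['contact_force'])
hit=env.line_to([*P[0],.030],v=.012,until_force=2.0)
f,s=F();z=s['ee_pos'][2];print('hit',hit,f-f0,s['ee_pos'],s['t'])
if not hit and f-f0<1: raise SystemExit('no contact')
TARGET=4.5
zc=z
for i in range(4):
    zc+=np.clip(.0006*((f-f0)-TARGET),-.0012,.0012);env.line_to([*P[0],zc],v=.01);f,s=F();print('press',round(f-f0,2),zc,s['ee_pos'][2])
for i in range(1,len(P)):
    zc+=np.clip(.0004*((f-f0)-TARGET),-.0006,.0006)
    env.line_to([*P[i],zc],v=.025);f,s=F(4)
    print(i,round(f-f0,2),round(zc,4),(s['ee_pos']-[*P[i],zc]).round(4),np.round(s['contact_force'][:2],1),round(s['t'],2))
env.line_to([*P[-1],.10],v=.1)
s=telemetry.read_state();print('end',s['t'],s['ee_pos'],s['contact_force'])
E
python3 stroke.py
```

```text
free 0.1704335270264686 [ 0.591745   -0.15513978  0.04645676] [-0.39332907  0.508472    0.62159719]
hit True 2.53160247406395 [ 0.59152121 -0.15505115  0.0351714 ] 9.2083
press 4.2 0.03399036537180633 0.03408764641817384
press 5.0 0.03380872086859308 0.03385434884333155
press 4.07 0.03410877051665213 0.03408058596307939
press 4.57 0.03385251605339915 0.03384629043163063
1 4.89 0.0339 [0.0003 0.0001 0.0001] [ 0.4 -0.8] 10.88
2 4.39 0.034 [0.0002 0.0004 0.    ] [ 0.5 -0.6] 11.34
3 4.57 0.034 [0.0002 0.0004 0.    ] [ 0.4 -0.2] 11.81
4 4.68 0.034 [ 0.0001  0.0004 -0.    ] [-0.3 -0.1] 12.28
5 4.52 0.0341 [ 0.      0.0004 -0.    ] [-0.2  0.1] 12.74
6 4.33 0.0341 [-0.      0.0005 -0.    ] [0.3 0.2] 13.21
7 4.24 0.034 [-0.0001  0.0004 -0.    ] [ 0.2 -0.6] 13.68
8 4.73 0.0339 [-0.0002  0.0004 -0.    ] [0.5 0.1] 14.14
9 4.66 0.034 [-0.0002  0.0004 -0.    ] [0.3 0.2] 14.61
10 4.55 0.0341 [-0.0003  0.0004 -0.0001] [0.9 0.4] 15.07
11 4.1 0.0341 [-0.0003  0.0004 -0.0001] [ 0.1 -0.8] 15.54
12 5.1 0.0339 [-0.0003  0.0003 -0.    ] [ 0.7 -0.3] 16.01
13 4.15 0.0342 [-0.0004  0.0004 -0.0001] [ 0.6 -0.1]
[... 192 characters left out ...]
-0.0003  0.0004 -0.0001] [ 0.  -0.4] 18.34
18 4.51 0.034 [-0.0003  0.0004 -0.0001] [0.8 0.6] 18.81
19 4.52 0.0341 [-0.0003  0.0004 -0.0001] [0.3 0.5] 19.27
20 4.51 0.0341 [-0.0002  0.0004 -0.0001] [ 0.5 -0.6] 19.74
21 4.43 0.0341 [-0.0001  0.0004 -0.    ] [ 0.3 -0.8] 20.21
22 4.54 0.034 [-0.      0.0004 -0.    ] [-0.3 -0.9] 20.68
23 4.02 0.0341 [ 0.      0.0004 -0.    ] [-0.7  0.7] 21.14
24 4.94 0.0339 [ 0.0001  0.0004 -0.    ] [-1.1 -0.4] 21.61
25 4.32 0.034 [0.0002 0.0004 0.    ] [-0.6  0.7] 22.07
26 4.15 0.034 [0.0002 0.0003 0.    ] [-0.5 -1.3] 22.54
27 4.65 0.0338 [0.0003 0.0003 0.    ] [-0.5 -1.2] 23.01
end 23.8167 [0.56606082 0.01148404 0.099347  ] [ 0.59376261 -0.25624839  0.10080807]
```

Force stayed steady through the whole stroke. I'll move the arm out of view and check that the pad didn't shift.

```bash
python3 - <<'E'
from curve import *
from rig import env,kin,telemetry,eyes
env.line_to([.566,.0115,.23],v=.2)
env.move_joints([-1.5,0.259,0.021,1.334,0,1.418])
ims=[]
for n in ('scene','top'):
    p=eyes.get_image(n);cv2.imwrite(f'pics/end_{n}.png',p['frame'][:,:,::-1])
    d=cv2.absdiff(cv2.GaussianBlur(p['frame'],(0,0),1),cv2.GaussianBlur(cam[n]['frame'],(0,0),1)).max(2)
    y0,y1,x0,x1=(140,360,145,375) if n=='scene' else (140,295,210,410)
    print(n,d[y0:y1,x0:x1].max(),(d[y0:y1,x0:x1]>20).sum())
    sx,sy=cv2.phaseCorrelate(*[cv2.cvtColor(f,cv2.COLOR_RGB2GRAY)[y0+35:y1-35,x0+50:x1-50].astype(np.float32) for f in (cam[n]['frame'],p['frame'])])[0];print('shift px',sx,sy)
s=telemetry.read_state();print(s['t'],s['contact_force'])
E
```

```text
scene 8 0
shift px 0.479289224101322 0.011622508436261114
top 14 0
shift px -0.025946254619377385 -0.04299249136585814
27.2167 [-0.22980356 -1.22657114  0.1663962 ]
```

View pics/end_scene.png

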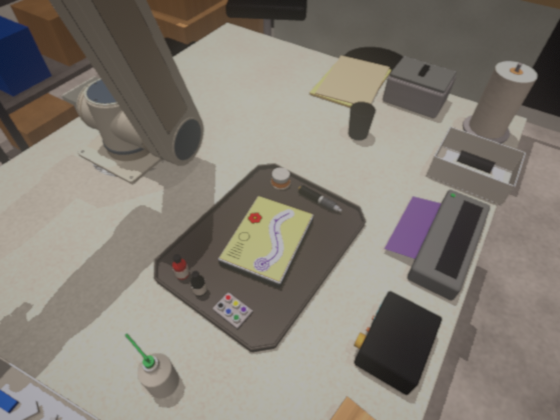

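The scene is unchanged: the pad is around (267,240), the flower at (255,217) and every bystander in place. The before/after differences are only noise.

```bash
python3 -c "
from rig import workorder
print(workorder.sign_off())"
```

```text
the job is handed in; nothing more can be done
None
```

I rubbed the stencil down in one unbroken stroke with the fingers shut, from the rose head along the whole stem to about 2 mm past the detected plain end. I then lifted clear, returned the arm to its start pose and handed the job in at about 27 s.

- **Pressure:** it held between 4.0 and 5.1 N at every check along the stroke, and the fingertips stayed within 0.5 mm of the planned path.
- **Nothing shifted:** before-and-after pictures of the tray area show only image noise, so the pad, the red flower and the other things on the tray had not moved. One automatic shift estimate gave 0.48 px in the scene view. The top view gave about 0.04 px and the direct picture comparison found no change, so I took that as an artefact.
- **Path accuracy:** the two cameras disagreed by a steady 3 mm or so on where the stem lies. I used the average, so the line I rubbed could be off by roughly 2 mm, well inside the 28 mm strip.

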